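Shut and lock the valve-bay hatch of a microphone power unit

TASK

The new valves are in, so shut the open hatch on top of the grey microphone power unit and lock it with its quarter-turn fastener. The hatch sits on sprung buffers, so press it right down at the fastener while you turn the wing clockwise, about a quarter turn, until the wing head drops into its notch and holds the hatch down by itself. Leave everything else on and round the unit standing where it is.

Things in the scene. Friction and masses are not known exactly. Their poses are not given: they have to be found in the camera images.
- psu: Fixed power unit: grey steel case 190 mm deep (x), 270 mm wide (y), top plate 70 mm above the bench. Origin at the centre of its underside; x points to its back, y to its left; its front panel with two round sockets faces the robot. The valve bay, a 110 x 120 mm opening with a raised rim (top 75 mm above the bench), lies in its top, 45 mm to the left of the case's centre.
- hatch_hinge (a point): Middle of the hatch's hinge axis, fixed on the case: 67 mm behind the case's origin, 45 mm to its left and 77 mm above the bench. The hinge axis runs along this point's y axis (the case's y).
- hatch (a joint): Angle of the hatch, rad: 0 = right down on the rim (level, top face 79 mm above the bench), growing as its front edge swings up and back; starts at 0.5 to 1.1. An aluminium plate 144 mm wide, 4 mm thick, from 4 to 134 mm from the hinge axis, which lies at mid-thickness. Its stiff hinge (0.26 Nm) holds it wherever it is left.
- hatch_edge (a point): Middle of the hatch's front (free) edge, 134 mm from the hinge axis, at half its thickness. Two sprung buffers under the front corners stop the hatch softly at about 0.087 rad, some 11 mm proud; from there it takes about 10 N at the fastener to press it right down, and it springs up again if let go before it is latched.
- wing (a point): On the fastener's turning axis (square to the hatch, on its centre line, 97 mm from the hinge axis), 26 mm above the plate's mid-plane. The wing is 43 mm long (this point's y), 8 mm thick (x), 20 mm high: from 10 mm below this point to 10 mm above. Under it a flange 44 mm across, upper face 10.5 mm below this point, can be pressed. The point turns and drops with the wing; z points out of the hatch.
- fastener (a joint): Turn of the wing, rad, clockwise seen from above; 0 = wing parallel to the hinge, starts at 0 to 0.4. A tongue under the hatch turns with it: with the hatch not pressed right down it jams against the rim at about 0.7; pressed down it passes under and from about 0.95 holds the hatch. The head drops in at 1.3 to 1.6, differing with wear; a stop lies just behind. Turning takes up to 0.2 Nm.
- fastener_head (a joint): Drop of the sprung wing head along the turning axis, m: 0 = riding on the collar, 0.003 = dropped into the notch (locked; it cannot then be turned back without pulling it up). A spring of about 5 N pulls it down.
- old_valve: Old glass valve, 18 mm across and 49 mm high, standing on the right rear of the case's top. Origin at its foot. To be left standing.
- driver_yellow: Small screwdriver 140 mm long, lying on the bench to the right of the case. Origin at the middle of the underside. To be left.
- steel_tube: Steel tube 17 mm across and 64 mm high, standing on the bench to the left of the case. Origin at its foot. To be left standing.
- driver_red: Screwdriver with red end, 188 mm long, lying on the bench to the left. Origin at the middle of the underside. To be left.
- felt_pen: Black pen 138 mm long, lying on the right of the case's top. Origin at the middle of the underside. To be left.
Mind the look-alikes: they are no part of the job. What is shaped like the steel_tube but blue is not meant.

How it is judged:
On the way, in this order (a step that is already met when the one before it is completed fails the run):
1. the hatch is swung down onto its buffers (value of joint hatch below 0.13 rad), for 0.1 s.
2. with the hatch pressed down, the fastener is turned in under the rim (value of joint hatch below 0.04 rad and value of joint fastener above 1 rad), for 0.1 s.
At the end, for the whole second after the job is handed in: The hatch is down on its rim (angle below 0.04 rad) and at rest, the fastener is turned about a quarter turn (past 1.25 rad) and its head has dropped into the notch by at least 1.8 mm; the old valve and the steel tube still stand (value of joint hatch below 0.04 rad and value of joint fastener above 1.25 rad and value of joint fastener_head above 0.0018 m and velocity of joint hatch below 0.05 rad/s and angle between each of old_valve, steel_tube's own z axis and vertical below 0.2 rad); the robot touches nothing.
It fails at once if a thing standing or lying round the work was moved by more than 25 mm (distance of any of old_valve, felt_pen, driver_yellow, steel_tube, driver_red from where it was at the start of the episode above 0.025 m).
It also fails if it takes over 54 s, if anything falls off the work surface, if the arm or the gripper's body presses on something with over 40 N, if the wrist force passes 120 N, or if a joint passes its speed limit or range.

ROBOT

A 6-joint arm with a two-finger parallel gripper is mounted at the origin on a cart in front of the work surface, level with it; the furniture and walls round the work are solid. World frame = base frame: x ahead of the robot, y to its left, z up, the work surface at z = 0. Lengths are in m, angles in rad, forces in N, time in s.
With the tool pointing down it reaches from about 0.425 to 0.95 m from the base axis. Payload 14.7 kg.
Tool frame: the origin (TCP) lies midway between the tips of the shut fingers; the grasp point (between the pads) lies 19 mm behind it (grip_depth is the distance from the TCP to the grasp point, in m); y points along the fingers, x is the direction in which the jaws open and shut, and the axes are right-handed (so a half turn about y gives the same grasp; the last joint's range is limited). The gripper opens to 85 mm and grips with 20 to 120 N. Pads are 22 mm wide; open, the fingers measure 114 mm over their backs; the gripper's body (76 mm by 85 mm) begins 54 mm behind the grasp point. The pads swing forward as they close: fully open they stand 13 mm farther back than shut.
Start: joints at [-1.391, 0.48, 1.596, -0, 1.065, -0.047], TCP at [0.146, -0.633, 0.231] pointing down, gripper open.
Joint ranges: [-2.75, 2.75], [-0.82, 2.05], [0.23, 2.67], [-1.56, 4.7], [0.09, 2.69], [-2.92, 2.92]. Speed limits (rad/s): [1.89, 1.89, 2.39, 3.01, 3.01, 3.01].

INTERFACE

Orientations are given as a unit quaternion [w, x, y, z].
In Python, from station import * gives the robot as it stands.
- The arm moves only by the tool move_arm, never from a script. Its argument "targets" is a list of rows, each an object of numbers: "wx", "wy", "wz": the turn, a rotation vector about the tool's x, y, z in rad; "dx", "dy", "dz": the shift along the tool's x, y, z in mm; "hand": the finger opening in mm, from 0 to 85.4. A call has 1 to 8 rows; each row shifts and turns the pose as measured when the row begins, along the tool's axes as they then stand; what a row does not reach is not made up. A row lasts 1/12 s, in which the tool goes at most 41.7 mm and 7.16 degrees, less where a joint would pass 70% of its speed; a pose out of reach is approached as far as the arm can. A call is refused whole if a number of a shift passes 41.7 or a number of a turn 0.125, either way. A call with a gripper value outside its range is refused whole. The fingers move at their own pace and stop on an object; the grip force is fixed at half the most. Time passes only in rows, so rows that do not move let the fingers close. It gives the time, the measured TCP pose, the force and the opening at its end, in the units of the state.
- read_state(): the state, without advancing time (a new reading comes with each control period).
- snapshot(name): name is "scene" or "top" or "wrist"; returns the picture (384x512x3 uint8, red, green, blue); there is no depth.
- calibration(name): a dict with "K" (3x3 intrinsics, pixels), "R" (3x3) and "t" (3): a world point X has camera coordinates R X + t; the wrist camera has in their place "T_tool_cam" (4x4, takes a point from camera to tool coordinates, whose origin is the TCP and whose axes are the tool frame's). Camera axes: x right, y down, z forward; pixel columns grow to the right and rows downward; lengths in m; the calibration is good to about 2 mm. The wrist camera is an equidistant fisheye: a pixel r from the principal point sees the ray r / f radians off the axis. A picture is of the moment at which its call begins: read the wrist's pose just before it. calibration takes no time and is no camera call.
- hand_in(): hands the job in, once; it reports no verdict.
Trained networks look in the newest picture that a camera, given by its name, has taken for a name from the list of things; names that differ only in an ending like _2 or _b are one class to them, and where a whole thing is asked for, a point or a joint stands for the part that bears it (a point fixed in the world has none). Each returns a list of dicts, best first, with "confidence" (0 to 1); they miss things now and then, are a little off and sometimes report something else, mostly with a low value. They report only what shows in the picture. A call takes as long as a camera call. They do not tell look-alikes from the thing itself.
- find_in(camera, label): "point" ([x, y, z] in m, in the coordinates of the camera as it stood for that picture, good to about 4 mm: the middle of the surface that is visible of it).
The state is a dict: "time": time; "joint_pos": joint angles; "joint_vel": joint speeds; "effort": joint torques, N m; "eef_pos": TCP position; "orientation": TCP orientation; "contact_force": force on the tool from outside, world axes, zero at the start; "torque": the same for the moment, N m; "gripper_width": opening from 0.0 (shut) to 1.0 (fully open).
Only numpy, scipy, OpenCV 4.12 (cv2) and the standard library are available. Lean on these libraries where they do the work, as an engineer would, in place of code of your own. Each camera call takes 0.05 s, during which the arm holds its last target.

## Working session

There is one attempt and no reset: what is moved stays moved. The work goes in short steps, Python scripts to look and compute and a tool call to move; the robot and the scene stay as the last step left them, time stands still between calls to the robot, and variables do not carry over. Pictures are saved under pics/ and viewed, and the job is handed in when it is done.

Besides the shell and the picture viewer there is one more tool, called after "Call:" in YAML: its name, and indented under it one key for each argument. move_arm: Moves the arm, as the interface text tells. Its arguments: {"type":"object","properties":{"targets":{"type":"array"}},"required":["targets"]}

```bash
mkdir -p pics; ls
python3 - <<'E'
from station import *
import cv2,numpy as np
s=read_state();print(s)
for n in("scene","top","wrist"):
    im=snapshot(n);cv2.imwrite(f"pics/{n}0.png",im[:,:,::-1])
    c=calibration(n);print(n,c)
    for l in("psu","hatch","wing","old_valve","steel_tube","felt_pen","driver_red","driver_yellow"):
        try:
            for d in find_in(n,l)[:3]:
                p=np.array(d["point"])
                if "R" in c: w=c["R"].T@(p-c["t"])
                else: w=p
                print(n,l,round(d["confidence"],2),w.round(3))
        except Exception as e: print(n,l,e)
E
```

```text
pics
{'time': 0.0, 'joint_pos': array([-1.39060654e+00,  4.80837829e-01,  1.59688385e+00,  2.29447217e-05,
        1.06513493e+00, -4.65518267e-02]), 'joint_vel': array([-0.0006805 ,  0.00013533,  0.00076413, -0.00025237,  0.00157815,
        0.00146014]), 'effort': array([-7.64813740e-03, -9.50650764e+01, -4.30182195e+01, -7.24945130e-04,
        1.26727609e-02, -1.96535541e-05]), 'eef_pos': array([ 0.14610295, -0.63292259,  0.2306648 ]), 'orientation': array([ 0.55365122, -0.55305217,  0.44056086, -0.43989743]), 'contact_force': array([-0.72027275,  0.44095735, -0.30958686]), 'torque': array([0.02589116, 0.01619727, 0.06215836]), 'gripper_width': 0.9951221096448495}
scene {'K': array([[350.05722427,   0.        , 255.25673451],
       [  0.        , 350.05722427, 194.10393926],
       [  0.        ,   0.        ,   1.        ]]), 'R': array([[ 0.82843042, -0.55985194,  0.01639638],
       [-0.34514086, -0.53333379, -0.77229065],
       [ 0.44111316,  0.63413001, -0.63505772]]), 't': array([-0.52456956,  0.27487615,  0.6700192 ])}
scene psu 0.55 [ 0.565 -0.171  0.069]
scene hatch 0.
[... 915 characters left out ...]
  0.112]
top steel_tube 0.46 [0.55  0.195 0.038]
top steel_tube 0.23 [ 0.567 -0.138  0.07 ]
top driver_red 0.59 [0.475 0.288 0.011]
top driver_yellow 0.46 [ 0.52  -0.318  0.007]
wrist {'K': array([[297.31863964,   0.        , 254.41438841],
       [  0.        , 297.31863964, 190.498483  ],
       [  0.        ,   0.        ,   1.        ]]), 'T_tool_cam': array([[ 9.99999636e-01,  7.47069343e-04,  4.11225569e-04,
        -7.47753998e-04],
       [-1.42006538e-04, -3.29606753e-01,  9.44118302e-01,
        -1.43013512e-01],
       [ 8.40864564e-04, -9.44118017e-01, -3.29606527e-01,
         8.45970344e-02],
       [ 0.00000000e+00,  0.00000000e+00,  0.00000000e+00,
         1.00000000e+00]])}
```

View pics/scene0.png

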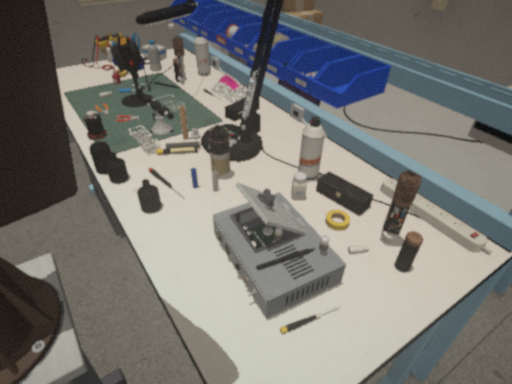

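View pics/top0.png

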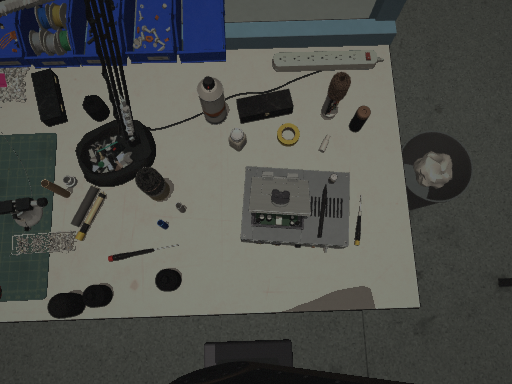

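View pics/wrist0.png

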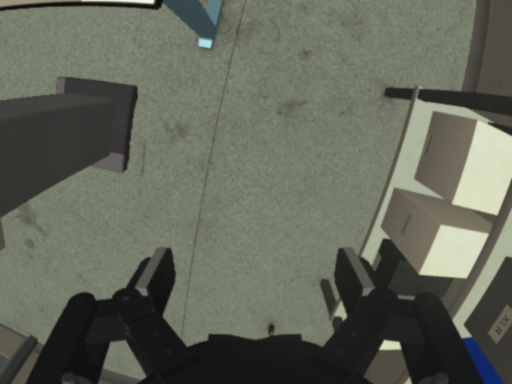

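The pictures show the unit's case in the top view at about (245–350, 168–247), with the hatch open and the wing near (281,196). The pen and the old valve are on its right. I'll zoom in to get the corners.

Run:
```python
import cv2
a=cv2.imread("pics/top0.png")[155:260,230:375];cv2.imwrite("pics/top0z.png",cv2.resize(a,None,fx=5,fy=5,interpolation=cv2.INTER_CUBIC))
a=cv2.imread("pics/scene0.png")[170:320,200:360];cv2.imwrite("pics/scene0z.png",cv2.resize(a,None,fx=4,fy=4,interpolation=cv2.INTER_CUBIC))
```

```text
(no output)
```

View pics/top0z.png

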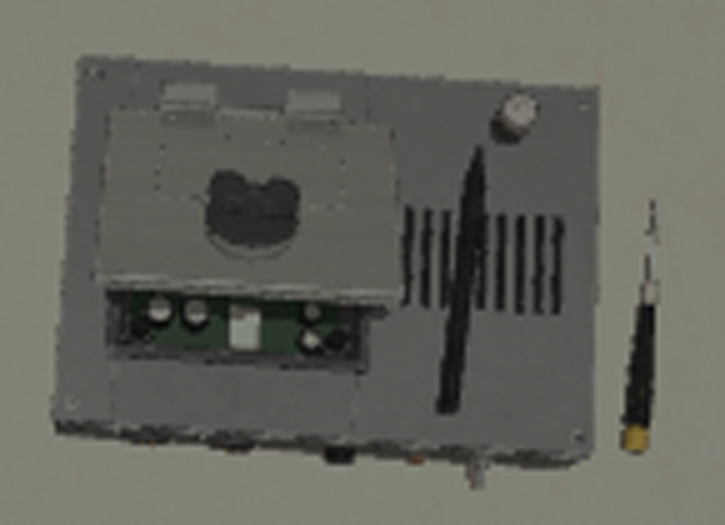

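View pics/scene0z.png

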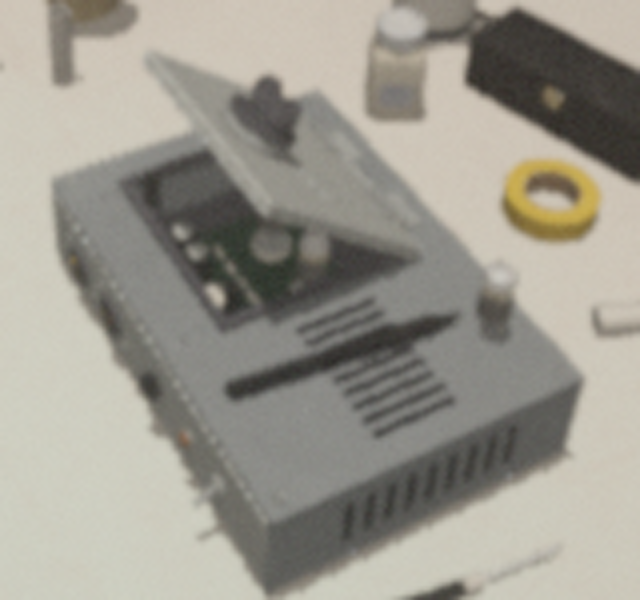

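```bash
cat > h.py <<'E'
from station import *
import numpy as np, cv2
from scipy.optimize import least_squares
from scipy.spatial.transform import Rotation as Rot
def proj(c,X):
    p=c["R"]@X+c["t"];q=c["K"]@p;return q[:2]/q[2]
def Rz(a): return Rot.from_euler('z',a).as_matrix()
def hpt(th,s,y,h):  # case coords: s from hinge towards front, h above mid-plane
    return np.array([.067-s*np.cos(th)+h*np.sin(th),.045+y,.077+s*np.sin(th)+h*np.cos(th)])
def toolR(s): return Rot.from_quat(np.array(s["orientation"])[[1,2,3,0]]).as_matrix()
E
python3 - <<'E'
from h import *
T=calibration("top");S=calibration("scene")
t=lambda x,y:np.array([x/5+230-.4,y/5+155-.4]); s=lambda x,y:np.array([x/4+200-.4,y/4+170-.4])
z=.07
case=[(T,t(80,58),(.095,.135)),(T,t(598,88),(.095,-.135)),(T,t(592,458),(-.095,-.135)),(T,t(55,422),(-.095,.135)),
(S,s(55,183),(-.095,.135)),(S,s(268,522),(-.095,-.135)),(S,s(582,380),(.095,-.135))]
hat=[(T,t(97,277),.134,.072),(T,t(402,298),.134,-.072),(S,s(147,55),.134,.072),(S,s(268,210),.134,-.072),(S,s(416,252),.004,-.072)]
def f(p,full=False):
    r=[]
    o=np.array([p[0],p[1],0])
    for c,u,(x,y) in case: r.append(proj(c,Rz(p[2])@np.array([x,y,z])+o)-u)
    for c,u,sd,y in hat: r.append(proj(c,Rz(p[2])@hpt(p[3],sd,y,.002)+o)-u)
    return np.array(r) if full else np.concatenate(r)
r=least_squares(f,[.57,-.15,0,.7],loss='soft_l1')
print(r.x,f(r.x,True).round(1).tolist())
x=r.x;o=np.array([x[0],x[1],0])
print("wing",Rz(x[2])@hpt(x[3],.097,0,.026)+o,"edge",Rz(x[2])@hpt(x[3],.134,0,0)+o)
print("closed wing",Rz(x[2])@hpt(0,.097,0,.026)+o, "valve/pen ref")
E
```

```text
[ 0.58253367 -0.14772687 -0.10167942  0.65311592] [[0.0, -0.5], [0.4, 0.4], [0.3, -0.1], [-0.6, -0.4], [-1.9, -0.7], [0.3, 1.0], [0.6, -0.1], [-0.7, 0.2], [0.5, 0.2], [-1.2, -0.7], [-0.1, -0.3], [1.5, -0.1]]
wing [ 0.59283403 -0.10354421  0.15659246] edge [ 0.54788295 -0.09895779  0.15842698]
closed wing [ 0.55725631 -0.09991417  0.103     ] valve/pen ref
```

```bash
cat >> h.py <<'E'
PX=np.array([.58253,-.14773,0]);YAW=-.10168
def W(p): return Rz(YAW)@np.asarray(p)+PX
def delta(target,Rt=None):
    s=read_state();R=toolR(s)
    print("t",round(s["time"],2),"tcp",np.round(s["eef_pos"],4),"j",np.round(s["joint_pos"],2),"F",np.round(s["contact_force"],1),"w",round(s["gripper_width"],3))
    print("R",R.round(3).tolist())
    print("shift mm (tool)",(R.T@(np.asarray(target)-s["eef_pos"])*1e3).round(1))
    if Rt is not None: print("rotvec (tool)",Rot.from_matrix(R.T@Rt).as_rotvec().round(3))
def Rdown(yaw): # tool z down, tool x at heading yaw
    x=np.array([np.cos(yaw),np.sin(yaw),0]);z=np.array([0,0,-1.]);return np.column_stack([x,np.cross(z,x),z])
E
python3 - <<'E'
from h import *
th=.653
for y in(.045,-.045):
  p=W(hpt(th,.115,y,.002));print(y,p); 
p=W(hpt(th,.115,.045,.002)); p[2]=.23
for yaw in (YAW, YAW+np.pi): delta(p,Rdown(yaw))
E
```

```text
0.045 [ 0.56865959 -0.05584752  0.1484593 ]
-0.045 [ 0.55952415 -0.14538267  0.1484593 ]
t 1.35 tcp [ 0.1462 -0.6333  0.2313] j [-1.39  0.48  1.6   0.    1.07 -0.05] F [-0.4 -0.3 -0.7] w 1.001
R [[0.225, 0.0, 0.974], [-0.974, 0.0, 0.225], [-0.0, -1.0, 0.0]]
shift mm (tool) [-467.7    1.3  541.5]
rotvec (tool) [-1.347 -0.964 -0.964]
t 1.35 tcp [ 0.1462 -0.6333  0.2313] j [-1.39  0.48  1.6   0.    1.07 -0.05] F [-0.4 -0.3 -0.7] w 1.001
R [[0.225, 0.0, 0.974], [-0.974, 0.0, 0.225], [-0.0, -1.0, 0.0]]
shift mm (tool) [-467.7    1.3  541.5]
rotvec (tool) [-1.035  1.447  1.447]
```

Call:
move_arm:
  targets:
    - {"dx":-26,"dz":30,"hand":0}
    - {"dx":-26,"dz":30,"hand":0}
    - {"dx":-26,"dz":30,"hand":0}
    - {"dx":-26,"dz":30,"hand":0}
    - {"dx":-26,"dz":30,"hand":0}
    - {"dx":-26,"dz":30,"hand":0}
    - {"dx":-26,"dz":30,"hand":0}
    - {"dx":-26,"dz":30,"hand":0}

```text
$.targets[0]: bad value
```

Call:
move_arm:
  targets:
    - {"wx":0,"wy":0,"wz":0,"dx":-26,"dy":0,"dz":30,"hand":0}
    - {"wx":0,"wy":0,"wz":0,"dx":-26,"dy":0,"dz":30,"hand":0}
    - {"wx":0,"wy":0,"wz":0,"dx":-26,"dy":0,"dz":30,"hand":0}
    - {"wx":0,"wy":0,"wz":0,"dx":-26,"dy":0,"dz":30,"hand":0}
    - {"wx":0,"wy":0,"wz":0,"dx":-26,"dy":0,"dz":30,"hand":0}
    - {"wx":0,"wy":0,"wz":0,"dx":-26,"dy":0,"dz":30,"hand":0}

```text
time: 1.85
eef_pos: [0.2865, -0.4405, 0.23]
orientation: [-0.55, 0.553, -0.442, 0.444]
contact_force: [2.1, -1.5, 0.1]
gripper_width: 0.142
```

Call:
move_arm:
  targets:
    - {"wx":0,"wy":0,"wz":0,"dx":-26,"dy":0,"dz":30,"hand":0}
    - {"wx":0,"wy":0,"wz":0,"dx":-26,"dy":0,"dz":30,"hand":0}
    - {"wx":0,"wy":0,"wz":0,"dx":-26,"dy":0,"dz":30,"hand":0}
    - {"wx":0,"wy":0,"wz":0,"dx":-26,"dy":0,"dz":30,"hand":0}
    - {"wx":0,"wy":0,"wz":0,"dx":-26,"dy":0,"dz":30,"hand":0}
    - {"wx":0,"wy":0,"wz":0,"dx":-26,"dy":0,"dz":30,"hand":0}
    - {"wx":0,"wy":0,"wz":0,"dx":-26,"dy":0,"dz":30,"hand":0}
    - {"wx":0,"wy":0,"wz":0,"dx":-26,"dy":0,"dz":30,"hand":0}

```text
time: 2.52
eef_pos: [0.4828, -0.1721, 0.2308]
orientation: [-0.55, 0.552, -0.441, 0.446]
contact_force: [1.4, -1.0, 0.2]
gripper_width: -0.003
```

Call:
move_arm:
  targets:
    - {"wx":0,"wy":-0.12,"wz":0,"dx":0,"dy":0,"dz":0,"hand":0}
    - {"wx":0,"wy":-0.12,"wz":0,"dx":0,"dy":0,"dz":0,"hand":0}
    - {"wx":0,"wy":-0.12,"wz":0,"dx":0,"dy":0,"dz":0,"hand":0}
    - {"wx":0,"wy":-0.12,"wz":0,"dx":0,"dy":0,"dz":0,"hand":0}
    - {"wx":0,"wy":-0.12,"wz":0,"dx":0,"dy":0,"dz":0,"hand":0}
    - {"wx":0,"wy":-0.12,"wz":0,"dx":0,"dy":0,"dz":0,"hand":0}
    - {"wx":0,"wy":-0.12,"wz":0,"dx":0,"dy":0,"dz":0,"hand":0}
    - {"wx":0,"wy":-0.12,"wz":0,"dx":0,"dy":0,"dz":0,"hand":0}

```text
time: 3.18
eef_pos: [0.489, -0.1624, 0.2317]
orientation: [-0.694, 0.697, -0.125, 0.131]
contact_force: [-0.3, -0.5, -0.0]
gripper_width: -0.0
```

```bash
python3 - <<'E'
s=open('h.py').read()
i=s.index("def Rdown")
s=s[:i]+'''def Rdown(yaw): # tool y down, tool x (jaws) at heading yaw
    x=np.array([np.cos(yaw),np.sin(yaw),0]);y=np.array([0,0,-1.]);return np.column_stack([x,y,np.cross(x,y)])
def wcam():
    s=read_state();R=toolR(s);c=calibration("wrist");im=snapshot("wrist")
    T=np.eye(4);T[:3,:3]=R;T[:3,3]=s["eef_pos"];return im,c["K"],T@c["T_tool_cam"]
def wproj(K,Tc,X):
    p=np.linalg.inv(Tc)@np.append(X,1);p=p[:3];th=np.arctan2(np.hypot(p[0],p[1]),p[2]);ph=np.arctan2(p[1],p[0])
    return np.array([K[0,2]+K[0,0]*th*np.cos(ph),K[1,2]+K[1,1]*th*np.sin(ph)])
'''
open('h.py','w').write(s)
E
python3 - <<'E'
from h import *
p=W(hpt(.653,.115,.045,.002)); p[2]=.23
im,K,Tc=wcam()
im=im[:,:,::-1].copy()
for a,b in((.134,.072),(.134,-.072),(.004,.072),(.004,-.072)):
    u=wproj(K,Tc,W(hpt(.653,a,b,.002)));cv2.circle(im,(int(u[0]),int(u[1])),3,(0,0,255),1);print(u)
u=wproj(K,Tc,W(hpt(.653,.097,0,.026)));cv2.circle(im,(int(u[0]),int(u[1])),3,(0,255,0),1)
cv2.imwrite("pics/w1.png",im)
delta(p,Rdown(YAW))
E
```

```text
[275.66299951   3.44661771]
[321.61119658 189.37473263]
[367.08456402   8.98378905]
[394.61912263 141.70765093]
t 3.23 tcp [ 0.4891 -0.1624  0.2317] j [-0.38  0.29  1.91 -0.    0.94 -0.02] F [ 0.  -0.6  0.1] w 0.002
R [[0.938, 0.007, 0.347], [-0.347, -0.007, 0.938], [0.009, -1.0, -0.004]]
shift mm (tool) [ 37.7   1.5 127.6]
rotvec (tool) [ 0.005 -0.252  0.009]
```

View pics/w1.png

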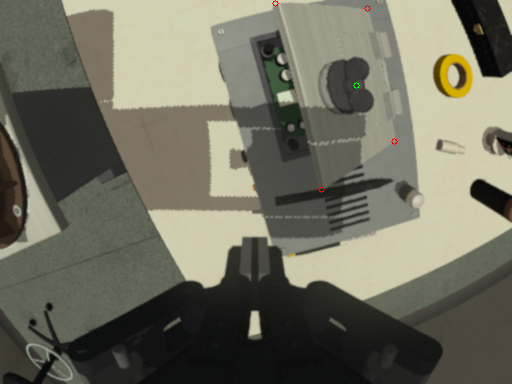

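Call:
move_arm:
  targets:
    - {"wx":0,"wy":0,"wz":0,"dx":9,"dy":0,"dz":32,"hand":0}
    - {"wx":0,"wy":0,"wz":0,"dx":9,"dy":0,"dz":32,"hand":0}
    - {"wx":0,"wy":0,"wz":0,"dx":9,"dy":0,"dz":32,"hand":0}
    - {"wx":0,"wy":0,"wz":0,"dx":9,"dy":0,"dz":32,"hand":0}
    - {"wx":0.005,"wy":-0.12,"wz":0.005,"dx":0,"dy":0,"dz":0,"hand":0}
    - {"wx":0,"wy":-0.12,"wz":0,"dx":0,"dy":0,"dz":0,"hand":0}
    - {"wx":0,"wy":0,"wz":0,"dx":0,"dy":0,"dz":0,"hand":0}

```text
time: 3.82
eef_pos: [0.5716, -0.0504, 0.232]
orientation: [-0.705, 0.706, -0.045, 0.049]
contact_force: [-0.3, 0.0, -0.0]
gripper_width: 0.0
```

Run:
```python
from h import *
p=W(hpt(.653,.115,.045,.002)); p[2]=.165
delta(p,Rdown(YAW))
p=W(hpt(.09,.115,.045,.002));print(p)
delta(p,Rdown(YAW))
```

```text
t 3.82 tcp [ 0.5716 -0.0504  0.232 ] j [-0.14  0.37  1.78  0.    0.99 -0.01] F [-0.3  0.  -0. ] w 0.0
R [[0.991, 0.006, 0.133], [-0.133, -0.001, 0.991], [0.006, -1.0, 0.0]]
shift mm (tool) [-2.6 67.  -5.8]
rotvec (tool) [-0.    -0.032  0.006]
[ 0.54455522 -0.0533881   0.08932794]
t 3.82 tcp [ 0.5716 -0.0504  0.232 ] j [-0.14  0.37  1.78  0.    0.99 -0.01] F [-0.3  0.  -0. ] w 0.0
R [[0.991, 0.006, 0.133], [-0.133, -0.001, 0.991], [0.006, -1.0, 0.0]]
shift mm (tool) [-27.3 142.5  -6.6]
rotvec (tool) [-0.    -0.032  0.006]
```

Call:
move_arm:
  targets:
    - {"wx":0,"wy":-0.03,"wz":0,"dx":-3,"dy":32,"dz":-6,"hand":0}
    - {"wx":0,"wy":0,"wz":0,"dx":-1,"dy":32,"dz":0,"hand":0}
    - {"wx":0,"wy":0,"wz":0,"dx":-4,"dy":13,"dz":0,"hand":0}
    - {"wx":0,"wy":0,"wz":0,"dx":-5,"dy":13,"dz":0,"hand":0}
    - {"wx":0,"wy":0,"wz":0,"dx":-5,"dy":13,"dz":0,"hand":0}
    - {"wx":0,"wy":0,"wz":0,"dx":-4,"dy":13,"dz":0,"hand":0}

```text
time: 4.32
eef_pos: [0.5525, -0.0555, 0.1153]
orientation: [-0.705, 0.706, -0.044, 0.055]
contact_force: [-0.7, 0.9, 0.2]
gripper_width: 0.001
```

Run:
```python
from h import *
a=snapshot("scene")[170:320,200:360,::-1];cv2.imwrite("pics/s2.png",cv2.resize(a,None,fx=4,fy=4,interpolation=cv2.INTER_CUBIC))
print(read_state()["contact_force"])
```

```text
[-3.10447158  0.88707275 -3.63946043]
```

View pics/s2.png

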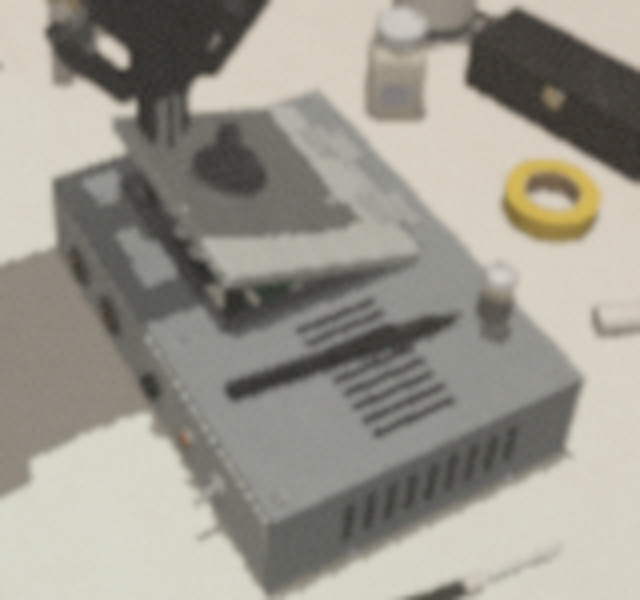

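The fingers are pushing the hatch down on its left front part, and the hatch is following. I'll keep going down.

Call:
move_arm:
  targets:
    - {"wx":0,"wy":0,"wz":0,"dx":-4,"dy":9,"dz":0,"hand":0}
    - {"wx":0,"wy":0,"wz":0,"dx":-3,"dy":9,"dz":0,"hand":0}
    - {"wx":0,"wy":0,"wz":0,"dx":-2,"dy":8,"dz":0,"hand":0}
    - {"wx":0,"wy":0,"wz":0,"dx":0,"dy":3,"dz":0,"hand":0}
    - {"wx":0,"wy":0,"wz":0,"dx":0,"dy":1,"dz":0,"hand":0}

```text
time: 4.78
eef_pos: [0.5424, -0.0551, 0.0825]
orientation: [-0.704, 0.705, -0.052, 0.062]
contact_force: [-2.5, 2.5, 7.4]
gripper_width: -0.001
```

Run:
```python
from h import *
s=read_state();print(s["eef_pos"],s["contact_force"]); 
p=Rz(YAW).T@(s["eef_pos"]-PX);print("case",p)
```

```text
[ 0.54238131 -0.0550571   0.08250269] [-2.51130794  2.47519519  7.38533454]
case [-0.04934807  0.08811896  0.08250269]
```

Call:
move_arm:
  targets:
    - {"wx":0,"wy":0,"wz":0,"dx":0,"dy":-15,"dz":0,"hand":30}
    - {"wx":0,"wy":0,"wz":0,"dx":0,"dy":-40,"dz":0,"hand":30}
    - {"wx":0,"wy":0,"wz":0,"dx":0,"dy":-40,"dz":-20,"hand":30}
    - {"wx":0,"wy":0,"wz":0,"dx":5,"dy":0,"dz":-38,"hand":30}
    - {"wx":0,"wy":0,"wz":0,"dx":5,"dy":0,"dz":-38,"hand":30}
    - {"wx":0,"wy":0,"wz":0,"dx":5,"dy":0,"dz":-30,"hand":30}
    - {"wx":0,"wy":0,"wz":0,"dx":0,"dy":0,"dz":0,"hand":30}
    - {"wx":0,"wy":0,"wz":0,"dx":0,"dy":0,"dz":0,"hand":30}

```text
time: 5.45
eef_pos: [0.5363, -0.1873, 0.1838]
orientation: [-0.703, 0.706, -0.055, 0.065]
contact_force: [1.2, 0.1, 0.2]
gripper_width: 0.352
```

Run:
```python
from h import *
im,K,Tc=wcam()
np.savez("w3.npz",im=im,K=K,Tc=Tc)
im=im[:,:,::-1].copy()
raw=im.copy()
th=.087
for a,b in((.134,.072),(.134,-.072),(.004,.072),(.004,-.072)):
    u=wproj(K,Tc,W(hpt(th,a,b,.002)));cv2.circle(im,(int(u[0]),int(u[1])),3,(0,0,255),1)
c=wproj(K,Tc,W(hpt(th,.097,0,.036)));cv2.circle(im,(int(c[0]),int(c[1])),3,(0,255,0),1);print(c)
cv2.imwrite("pics/w3.png",im)
x,y=int(c[0]),int(c[1]);a=raw[max(0,y-60):y+60,max(0,x-70):x+70];cv2.imwrite("pics/w3z.png",cv2.resize(a,None,fx=5,fy=5,interpolation=cv2.INTER_CUBIC))
a=snapshot("scene")[170:320,200:360,::-1];cv2.imwrite("pics/s3.png",cv2.resize(a,None,fx=4,fy=4,interpolation=cv2.INTER_CUBIC))
delta(W(hpt(th,.097,0,.036)),Rdown(YAW))
```

```text
[267.91358859  84.25926183]
t 5.55 tcp [ 0.5363 -0.1861  0.1835] j [-0.39  0.41  1.85  0.    0.86 -0.22] F [ 0.5  0.4 -0.2] w 0.35
R [[0.986, 0.015, 0.167], [-0.167, -0.005, 0.986], [0.015, -1.0, -0.002]]
shift mm (tool) [ 8.8 62.2 88.8]
rotvec (tool) [ 0.003 -0.066  0.015]
```

View pics/w3.png

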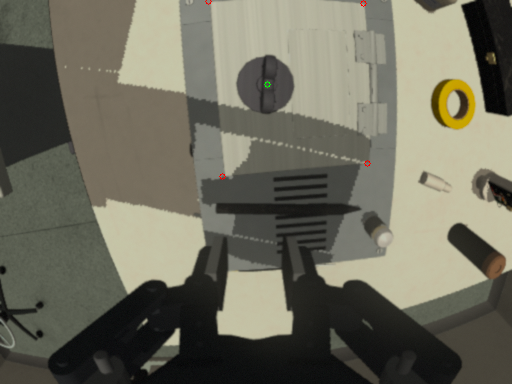

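View pics/w3z.png

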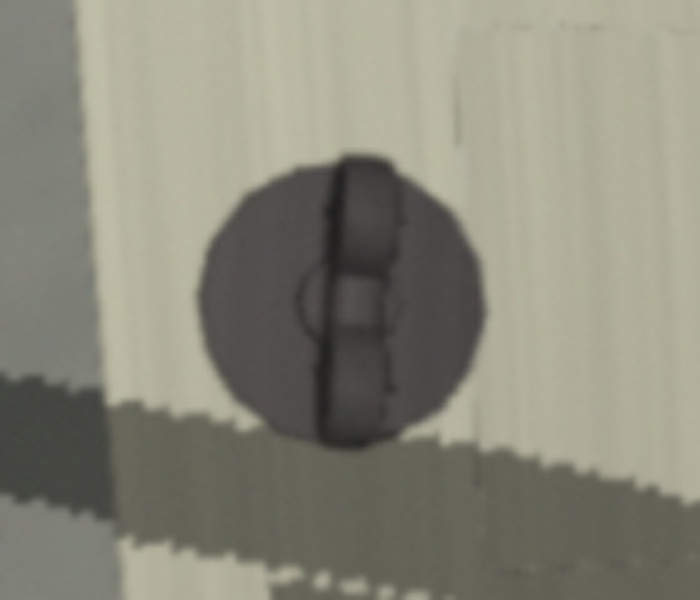

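View pics/s3.png

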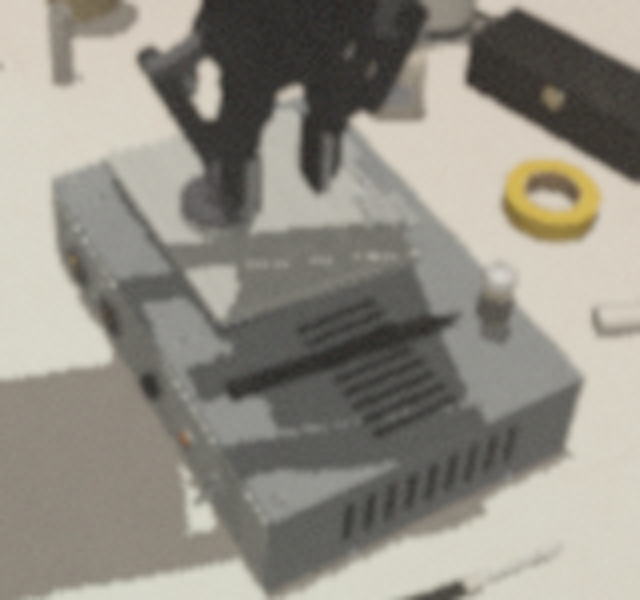

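Run:
```python
from h import *
d=np.load("w3.npz");K,Tc=d["K"],d["Tc"]
c=(267.91,84.26)
def un(zx,zy,z):
    u=np.array([int(c[0])-70+zx/5-.4,int(c[1])-60+zy/5-.4])-K[:2,2];r=np.hypot(*u);th=r/K[0,0]
    ray=Tc[:3,:3]@np.array([u[0]/r*np.sin(th),u[1]/r*np.sin(th),np.cos(th)]);o=Tc[:3,3]
    return o+ray*(z-o[2])/ray[2]
# wing top ~ z
z=W(hpt(.087,.097,0,.036))[2]
A=un(371,158,z);B=un(350,442,z-.004);  # lobe ends
for p in (A,B,(A+B)/2): print(Rz(YAW).T@(p-PX))
print("model",hpt(.087,.097,0,.036),"len",np.linalg.norm(A-B))
v=Rz(YAW).T@(A-B);print("cw turn",np.arctan2(v[0],v[1]))
# inner edges pair
A=un(383,262,z);B=un(381,335,z);print(A,B)
for zz in(.0885,.104): print([ (Rz(YAW).T@(un(*q,zz)-PX)).round(4).tolist() for q in((200,305),(485,305),(345,162),(345,442))])
print(hpt(.087,.097,0,.0155))
```

```text
[-0.02326134  0.06506927  0.1212922 ]
[-0.02838388  0.02556726  0.1172922 ]
[-0.02582261  0.04531826  0.1192922 ]
model [-0.02650508  0.045       0.1212922 ] len 0.04003310240844152
cw turn 0.12895830081327542
[ 0.56520839 -0.09518164  0.1212922 ] [ 0.56329833 -0.10511947  0.1212922 ]
[[-0.0491, 0.0469, 0.0885], [-0.0042, 0.0443, 0.0885], [-0.0249, 0.0684, 0.0885], [-0.0277, 0.0234, 0.0885]]
[[-0.0484, 0.0466, 0.104], [-0.0065, 0.0441, 0.104], [-0.0258, 0.0666, 0.104], [-0.0285, 0.0246, 0.104]]
[-0.02828634  0.045       0.10086974]
```

Call:
move_arm:
  targets:
    - {"wx":0,"wy":0,"wz":0.015,"dx":3,"dy":0,"dz":30,"hand":30}
    - {"wx":0,"wy":0,"wz":0,"dx":3,"dy":0,"dz":30,"hand":30}
    - {"wx":0,"wy":0,"wz":0,"dx":3,"dy":0,"dz":29,"hand":30}
    - {"wx":0,"wy":0.06,"wz":0,"dx":0,"dy":15,"dz":0,"hand":28}
    - {"wx":0,"wy":0,"wz":0,"dx":0,"dy":10,"dz":0,"hand":28}
    - {"wx":0,"wy":0,"wz":0,"dx":0,"dy":0,"dz":0,"hand":28}

```text
time: 6.05
eef_pos: [0.5602, -0.0908, 0.1571]
orientation: [-0.702, 0.703, -0.081, 0.08]
contact_force: [-1.0, -0.4, -0.2]
gripper_width: 0.326
```

Run:
```python
from h import *
delta(W([-.0268,.045,.130]),Rdown(YAW-.13))
delta(W([-.030,.045,.0935]),Rdown(YAW-.13))
im,K,Tc=wcam();cv2.imwrite("pics/w4.png",im[:,:,::-1])
a=snapshot("scene")[130:280,180:340,::-1];cv2.imwrite("pics/s4.png",cv2.resize(a,None,fx=4,fy=4,interpolation=cv2.INTER_CUBIC))
```

```text
t 6.05 tcp [ 0.5602 -0.0908  0.1571] j [-0.21  0.45  1.86 -0.    0.83  0.02] F [-1.  -0.4 -0.2] w 0.326
R [[0.974, -0.002, 0.226], [-0.226, -0.001, 0.974], [-0.002, -1.0, -0.002]]
shift mm (tool) [ 2.4 27.1 -9.1]
rotvec (tool) [ 0.002  0.004 -0.002]
t 6.05 tcp [ 0.5602 -0.0908  0.1571] j [-0.21  0.45  1.86 -0.    0.83  0.02] F [-1.  -0.4 -0.2] w 0.326
R [[0.974, -0.002, 0.226], [-0.226, -0.001, 0.974], [-0.002, -1.0, -0.002]]
shift mm (tool) [-0.7 63.6 -9.5]
rotvec (tool) [ 0.002  0.004 -0.002]
```

View pics/w4.png

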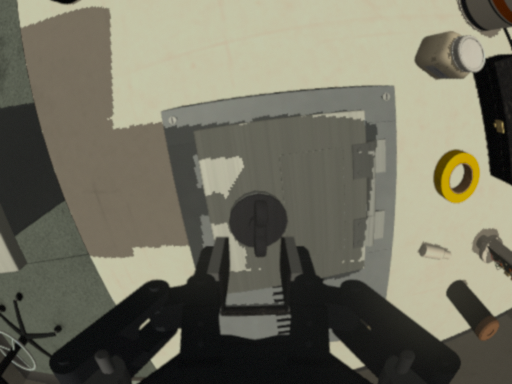

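View pics/s4.png

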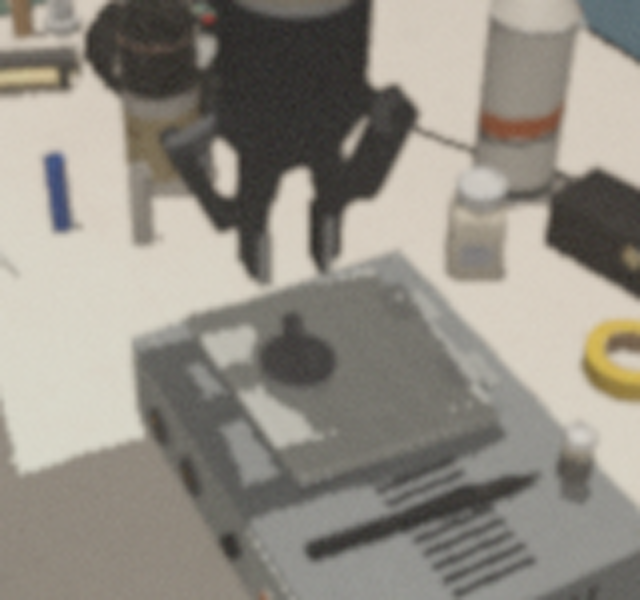

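The wing sits upright between the jaws at about (261,222). I'll lower the open fingers over it.

Call:
move_arm:
  targets:
    - {"wx":0,"wy":0,"wz":0,"dx":2,"dy":12,"dz":-9,"hand":28}
    - {"wx":0,"wy":0,"wz":0,"dx":0,"dy":15,"dz":0,"hand":28}
    - {"wx":0,"wy":0,"wz":0,"dx":0,"dy":15,"dz":0,"hand":28}
    - {"wx":0,"wy":0,"wz":0,"dx":0,"dy":6,"dz":0,"hand":28}
    - {"wx":0,"wy":0,"wz":0,"dx":0,"dy":0,"dz":0,"hand":15}
    - {"wx":0,"wy":0,"wz":0,"dx":0,"dy":0,"dz":0,"hand":15}

```text
time: 6.65
eef_pos: [0.561, -0.1069, 0.1091]
orientation: [-0.702, 0.704, -0.08, 0.081]
contact_force: [-0.2, -0.1, 0.3]
gripper_width: 0.174
```

Run:
```python
from h import *
delta(W([-.0273,.045,.105]),Rdown(YAW-.13))
im,K,Tc=wcam();im=im[:,:,::-1][150:300,170:340];cv2.imwrite("pics/w5.png",cv2.resize(im,None,fx=4,fy=4,interpolation=cv2.INTER_CUBIC))
a=snapshot("scene")[180:260,220:310,::-1];cv2.imwrite("pics/s5.png",cv2.resize(a,None,fx=6,fy=6,interpolation=cv2.INTER_CUBIC))
```

```text
t 6.65 tcp [ 0.561  -0.1069  0.1091] j [-0.24  0.52  1.89 -0.    0.72 -0.01] F [-0.2 -0.1  0.3] w 0.174
R [[0.974, 0.002, 0.225], [-0.225, -0.003, 0.974], [0.002, -1.0, -0.003]]
shift mm (tool) [-2.5  4.1  6.3]
rotvec (tool) [0.003 0.004 0.002]
```

View pics/w5.png

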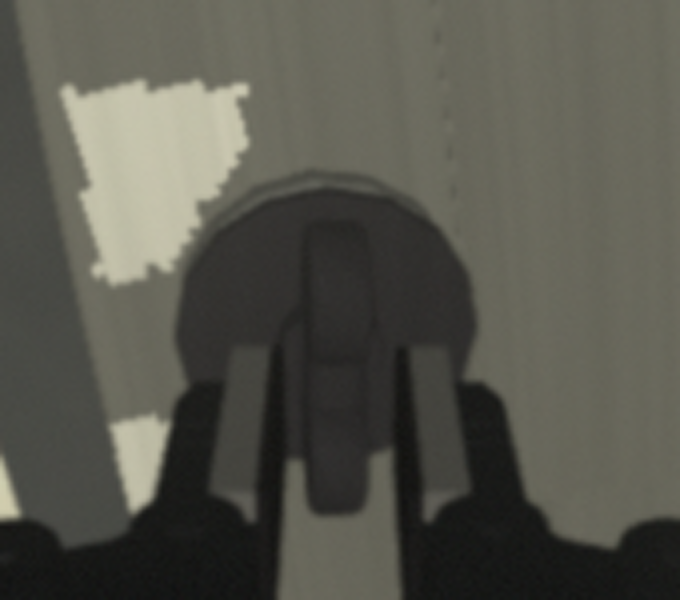

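View pics/s5.png

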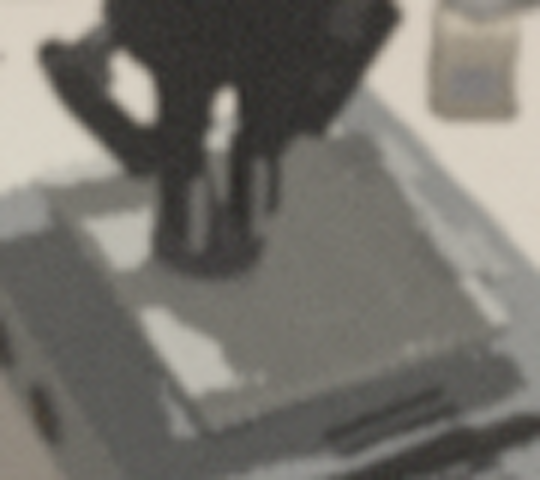

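Call:
move_arm:
  targets:
    - {"wx":0,"wy":0,"wz":0,"dx":-1,"dy":0,"dz":6,"hand":15}
    - {"wx":0,"wy":0,"wz":0,"dx":-1,"dy":6,"dz":0,"hand":15}
    - {"wx":0,"wy":0,"wz":0,"dx":-1,"dy":6,"dz":0,"hand":15}
    - {"wx":0,"wy":0,"wz":0,"dx":0,"dy":4,"dz":0,"hand":12}
    - {"wx":0,"wy":0,"wz":0,"dx":0,"dy":2,"dz":0,"hand":12}
    - {"wx":0,"wy":0,"wz":0,"dx":0,"dy":2,"dz":0,"hand":12}

```text
time: 7.25
eef_pos: [0.5604, -0.0998, 0.0915]
orientation: [-0.701, 0.704, -0.077, 0.082]
contact_force: [-9.3, -1.4, 44.3]
gripper_width: 0.147
```

Run:
```python
from h import *
delta(W([-.030,.045,.0925]),Rdown(YAW-.13));print(read_state()["torque"])
im,K,Tc=wcam();im=im[:,:,::-1][150:300,170:340];cv2.imwrite("pics/w6.png",cv2.resize(im,None,fx=4,fy=4,interpolation=cv2.INTER_CUBIC))
a=snapshot("scene")[180:260,220:310,::-1];cv2.imwrite("pics/s6.png",cv2.resize(a,None,fx=6,fy=6,interpolation=cv2.INTER_CUBIC))
```

```text
t 7.25 tcp [ 0.5604 -0.0998  0.0915] j [-0.23  0.54  1.91 -0.01  0.68  0.  ] F [-9.3 -1.4 44.3] w 0.147
R [[0.975, 0.006, 0.224], [-0.224, -0.005, 0.975], [0.007, -1.0, -0.003]]
shift mm (tool) [-3.1 -1.1 -0.8]
rotvec (tool) [0.003 0.006 0.007]
[-1.76600933e-01  1.71573061e+00  1.07347316e-03]
```

View pics/w6.png

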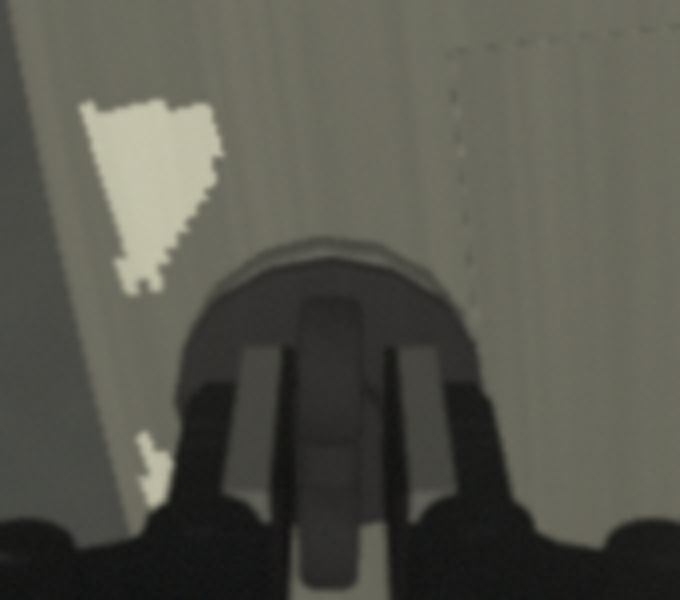

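View pics/s6.png

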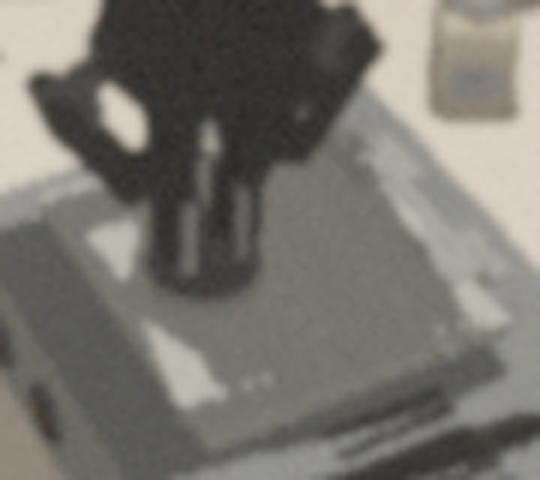

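Call:
move_arm:
  targets:
    - {"wx":0,"wy":0,"wz":0,"dx":-1,"dy":0.8,"dz":0,"hand":12}
    - {"wx":0,"wy":0.1,"wz":0,"dx":0,"dy":0.8,"dz":0,"hand":12}
    - {"wx":0,"wy":0.1,"wz":0,"dx":0,"dy":0.8,"dz":0,"hand":12}

```text
time: 7.6
eef_pos: [0.5608, -0.0999, 0.0922]
orientation: [-0.69, 0.693, -0.145, 0.154]
contact_force: [-6.2, 0.0, 20.5]
gripper_width: 0.139
```

Run:
```python
from h import *
delta(W([-.030,.045,.0925]),Rdown(YAW-.13));print(read_state()["torque"])
```

```text
t 7.6 tcp [ 0.5608 -0.0999  0.0922] j [-0.23  0.54  1.91 -0.01  0.67  0.2 ] F [-6.2  0.  20.5] w 0.139
R [[0.91, 0.01, 0.413], [-0.413, -0.007, 0.911], [0.012, -1.0, -0.002]]
shift mm (tool) [-3.2 -0.4 -1.4]
rotvec (tool) [ 0.003 -0.195  0.012]
[-0.05725463  1.10484707  0.0501332 ]
```

Call:
move_arm:
  targets:
    - {"wx":0,"wy":0.1,"wz":0,"dx":-0.5,"dy":1,"dz":0,"hand":12}
    - {"wx":0,"wy":0.1,"wz":0,"dx":-0.5,"dy":1,"dz":0,"hand":12}
    - {"wx":0,"wy":0.1,"wz":0,"dx":0,"dy":1,"dz":0,"hand":12}
    - {"wx":0,"wy":0.1,"wz":0,"dx":0,"dy":1,"dz":0,"hand":12}
    - {"wx":0,"wy":0.1,"wz":0,"dx":0,"dy":1,"dz":0,"hand":12}
    - {"wx":0,"wy":0,"wz":0,"dx":0,"dy":1,"dz":0,"hand":12}

```text
time: 8.1
eef_pos: [0.561, -0.1004, 0.092]
orientation: [-0.627, 0.628, -0.318, 0.332]
contact_force: [-9.4, -2.2, 27.6]
gripper_width: 0.14
```

Run:
```python
from h import *
delta(W([-.030,.045,.0925]),Rdown(YAW-.13));print(read_state()["torque"])
im,K,Tc=wcam();im=im[:,:,::-1][150:300,170:340];cv2.imwrite("pics/w7.png",cv2.resize(im,None,fx=4,fy=4,interpolation=cv2.INTER_CUBIC))
```

```text
t 8.1 tcp [ 0.561  -0.1004  0.092 ] j [-0.23  0.54  1.92 -0.01  0.66  0.74] F [-9.4 -2.2 27.6] w 0.14
R [[0.577, 0.016, 0.816], [-0.816, -0.01, 0.577], [0.018, -1.0, 0.008]]
shift mm (tool) [-2.5 -0.6 -2.8]
rotvec (tool) [-0.001 -0.724  0.02 ]
[-0.38792982  1.97012698 -0.03158171]
```

View pics/w7.png

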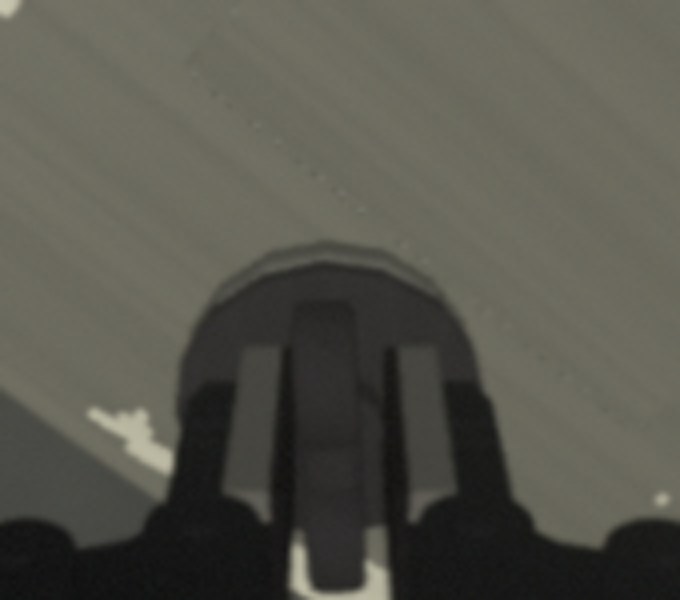

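Call:
move_arm:
  targets:
    - {"wx":0,"wy":0.1,"wz":0.003,"dx":0,"dy":0.9,"dz":0,"hand":12}
    - {"wx":0,"wy":0.1,"wz":0.003,"dx":0,"dy":0.9,"dz":0,"hand":12}
    - {"wx":0,"wy":0.1,"wz":0.003,"dx":0,"dy":0.9,"dz":0,"hand":12}
    - {"wx":0,"wy":0.1,"wz":0,"dx":0,"dy":0.9,"dz":0,"hand":12}
    - {"wx":0,"wy":0,"wz":0,"dx":0,"dy":0.9,"dz":0,"hand":12}
    - {"wx":0,"wy":0,"wz":0,"dx":0,"dy":0.9,"dz":0,"hand":12}

```text
time: 8.65
eef_pos: [0.5617, -0.101, 0.092]
orientation: [0.551, -0.545, 0.441, -0.453]
contact_force: [-5.4, 0.6, 22.4]
gripper_width: 0.143
```

Run:
```python
from h import *
delta(W([-.030,.045,.0925]),Rdown(YAW));print(read_state()["torque"])
im,K,Tc=wcam();im=im[:,:,::-1][150:300,170:340];cv2.imwrite("pics/w8.png",cv2.resize(im,None,fx=4,fy=4,interpolation=cv2.INTER_CUBIC))
```

```text
t 8.65 tcp [ 0.5617 -0.101   0.092 ] j [-0.23  0.54  1.92 -0.    0.67  1.14] F [-5.4  0.6 22.4] w 0.143
R [[0.201, 0.018, 0.979], [-0.98, -0.005, 0.201], [0.008, -1.0, 0.016]]
shift mm (tool) [-1.9 -0.6 -4.1]
rotvec (tool) [-0.009 -1.267  0.017]
[ 0.251534    0.84600701 -0.07771033]
```

View pics/w8.png

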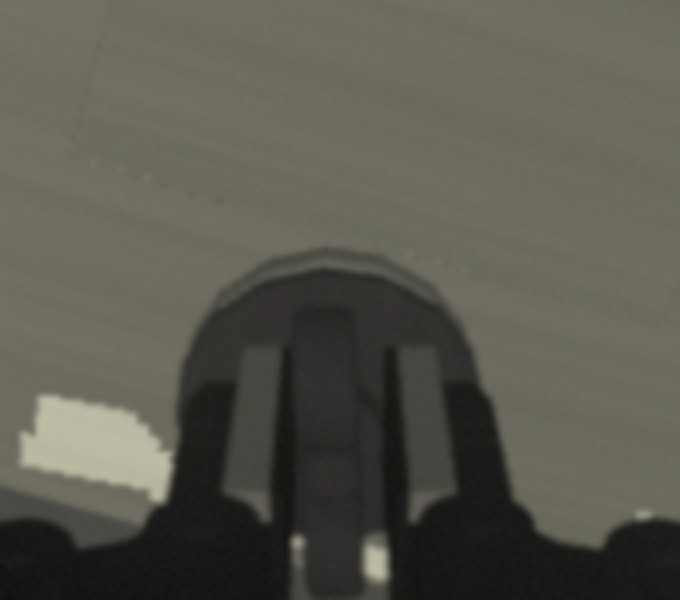

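Call:
move_arm:
  targets:
    - {"wx":0,"wy":0.08,"wz":0.002,"dx":0,"dy":0.9,"dz":-0.5,"hand":12}
    - {"wx":0,"wy":0.08,"wz":0.002,"dx":0,"dy":0.9,"dz":-0.5,"hand":12}
    - {"wx":0,"wy":0.08,"wz":0.002,"dx":0,"dy":0.9,"dz":0,"hand":12}
    - {"wx":0,"wy":0.08,"wz":0,"dx":0,"dy":0.9,"dz":0,"hand":12}
    - {"wx":0,"wy":0,"wz":0,"dx":0,"dy":0.9,"dz":0,"hand":12}
    - {"wx":0,"wy":0,"wz":0,"dx":0,"dy":0.9,"dz":0,"hand":12}

```text
time: 9.2
eef_pos: [0.5623, -0.1014, 0.0898]
orientation: [-0.472, 0.46, -0.526, 0.537]
contact_force: [-4.4, -1.1, 12.9]
gripper_width: 0.138
```

Run:
```python
from h import *
delta(W([-.030,.045,.0925]),Rdown(YAW));print(read_state()["torque"])
im,K,Tc=wcam();im=im[:,:,::-1][150:300,170:340];cv2.imwrite("pics/w9.png",cv2.resize(im,None,fx=4,fy=4,interpolation=cv2.INTER_CUBIC))
```

```text
t 9.2 tcp [ 0.5623 -0.1014  0.0898] j [-0.23  0.54  1.92  0.01  0.65  1.46] F [-4.4 -1.1 12.9] w 0.138
R [[-0.131, 0.023, 0.991], [-0.991, -0.001, -0.131], [-0.002, -1.0, 0.023]]
shift mm (tool) [-0.8 -2.8 -5.1]
rotvec (tool) [-0.019 -1.6    0.017]
[-0.17853885  0.6202427   0.01603638]
```

View pics/w9.png

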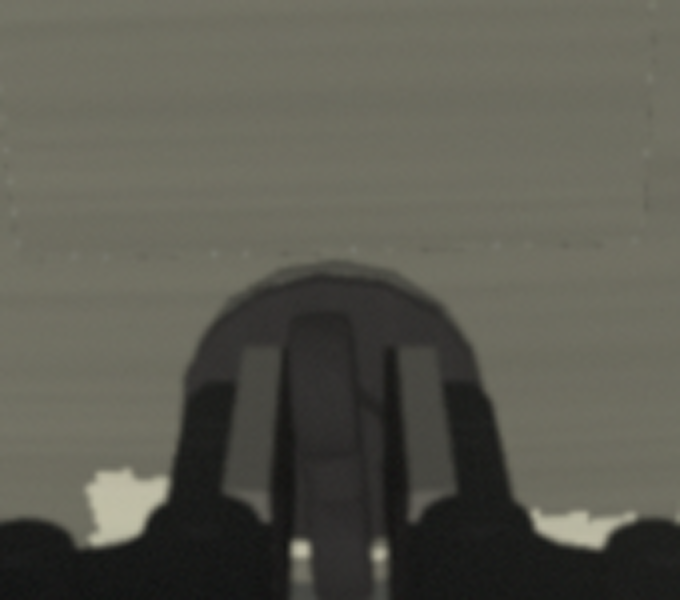

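The tips went down 2.2 mm and the wing now lags behind the tool, so the head seems to have dropped in. I'll ease the turn, press a little longer, then lift off and check.

Call:
move_arm:
  targets:
    - {"wx":0,"wy":-0.04,"wz":0,"dx":0,"dy":0.9,"dz":0,"hand":12}
    - {"wx":0,"wy":0,"wz":0,"dx":0,"dy":0.9,"dz":0,"hand":12}

```text
time: 9.42
eef_pos: [0.5627, -0.1014, 0.0894]
orientation: [-0.483, 0.471, -0.515, 0.528]
contact_force: [-9.0, -0.8, 29.9]
gripper_width: 0.14
```

Call:
move_arm:
  targets:
    - {"wx":0,"wy":-0.04,"wz":0,"dx":0,"dy":0.3,"dz":0,"hand":18}
    - {"wx":0,"wy":0,"wz":0,"dx":0,"dy":0,"dz":0,"hand":24}
    - {"wx":0,"wy":0,"wz":0,"dx":0,"dy":0,"dz":0,"hand":24}

```text
time: 9.67
eef_pos: [0.5635, -0.1016, 0.0903]
orientation: [-0.495, 0.482, -0.503, 0.519]
contact_force: [-1.0, -1.9, 5.1]
gripper_width: 0.28
```

Run:
```python
from h import *
delta(W([-.030,.045,.0895]),Rdown(YAW));print(read_state()["torque"])
im,K,Tc=wcam();im=im[:,:,::-1][150:300,170:340];cv2.imwrite("pics/w10.png",cv2.resize(im,None,fx=4,fy=4,interpolation=cv2.INTER_CUBIC))
```

```text
t 9.67 tcp [ 0.5635 -0.1016  0.0903] j [-0.23  0.54  1.92  0.01  0.65  1.38] F [-1.  -1.9  5.1] w 0.28
R [[-0.045, 0.028, 0.999], [-0.999, -0.003, -0.045], [0.002, -1.0, 0.028]]
shift mm (tool) [-1.4  0.6 -6.4]
rotvec (tool) [-0.021 -1.514  0.023]
[-0.17194555  0.21430229 -0.02625182]
```

View pics/w10.png

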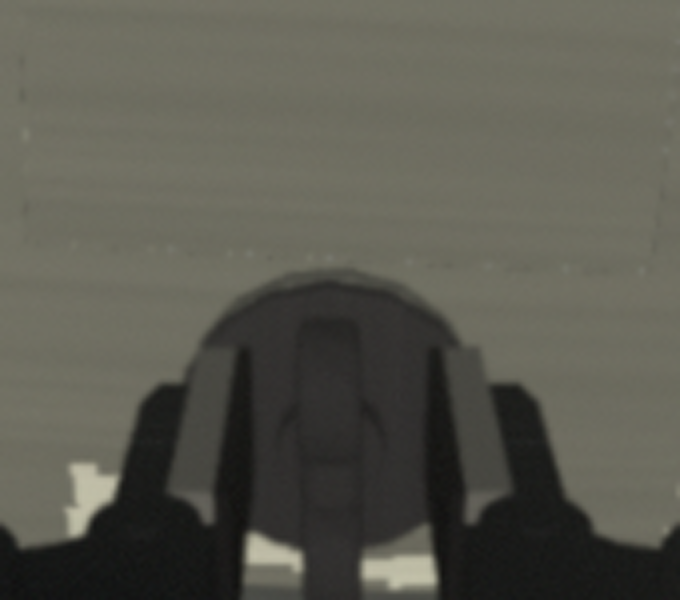

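Call:
move_arm:
  targets:
    - {"wx":0,"wy":0,"wz":0,"dx":0,"dy":-8,"dz":0,"hand":24}
    - {"wx":0,"wy":0,"wz":0,"dx":0,"dy":-30,"dz":0,"hand":24}
    - {"wx":0,"wy":0,"wz":0,"dx":0,"dy":-40,"dz":-10,"hand":24}
    - {"wx":0,"wy":0,"wz":0,"dx":0,"dy":-20,"dz":-30,"hand":24}
    - {"wx":0,"wy":0,"wz":0,"dx":0,"dy":0,"dz":-30,"hand":24}
    - {"wx":0,"wy":0,"wz":0,"dx":0,"dy":0,"dz":0,"hand":24}
    - {"wx":0,"wy":0,"wz":0,"dx":0,"dy":0,"dz":0,"hand":24}

```text
time: 10.3
eef_pos: [0.4882, -0.0968, 0.1911]
orientation: [-0.496, 0.483, -0.503, 0.518]
contact_force: [0.6, 0.2, 0.6]
gripper_width: 0.281
```

Run:
```python
from h import *
im,K,Tc=wcam()
im=im[:,:,::-1].copy();raw=im.copy()
for th,col in((0,(0,0,255)),(.087,(255,0,0))):
  for a,b in((.134,.072),(.134,-.072),(.004,.072),(.004,-.072)):
    u=wproj(K,Tc,W(hpt(th,a,b,.002)));cv2.circle(im,(int(u[0]),int(u[1])),2,col,1)
c=wproj(K,Tc,W(hpt(0,.097,0,.033)));cv2.circle(im,(int(c[0]),int(c[1])),2,(0,255,0),1)
cv2.imwrite("pics/w11.png",cv2.resize(im,None,fx=1.5,fy=1.5))
a=snapshot("scene")[150:320,190:360,::-1];cv2.imwrite("pics/s11.png",cv2.resize(a,None,fx=3.5,fy=3.5,interpolation=cv2.INTER_CUBIC))
delta(W([-.03,.045,.2]))
```

```text
t 10.4 tcp [ 0.4884 -0.0967  0.1903] j [-0.26  0.31  2.    0.01  0.8   1.35] F [-1.3  0.  -1. ] w 0.281
R [[-0.043, 0.027, 0.999], [-0.999, -0.003, -0.043], [0.002, -1.0, 0.027]]
shift mm (tool) [ 0.3 -7.9 69.2]
```

View pics/w11.png

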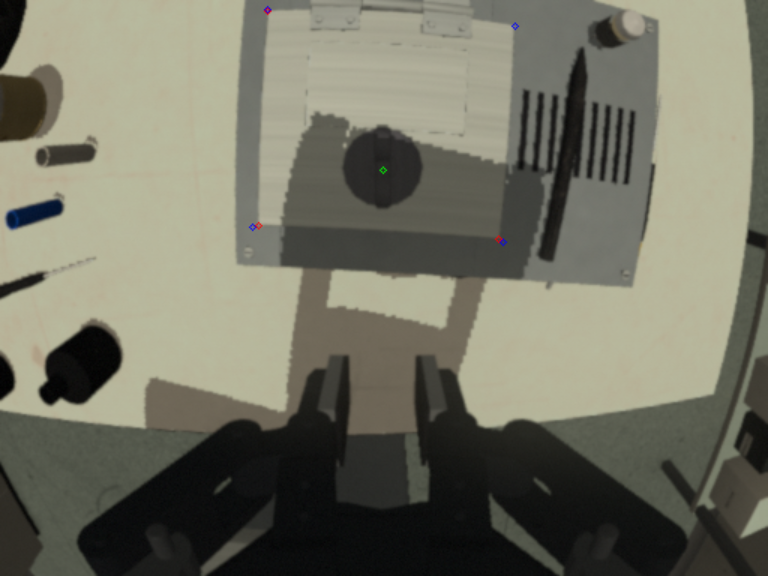

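View pics/s11.png

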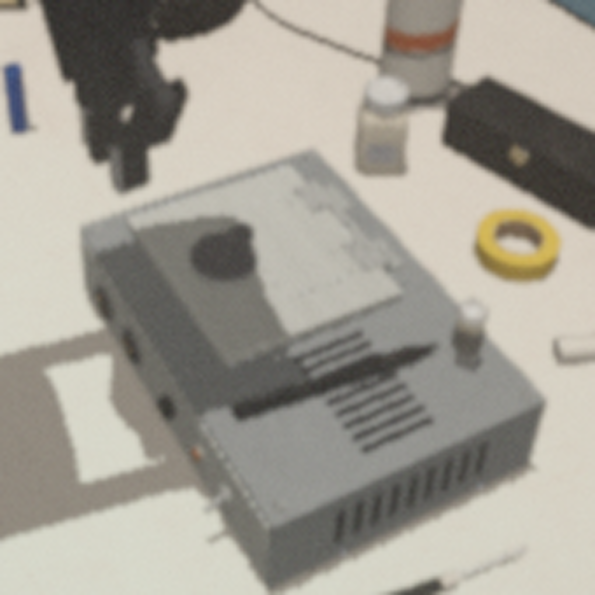

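Run:
```python
from h import *
im,K,Tc=wcam();np.savez("w12.npz",K=K,Tc=Tc)
a=im[70:150,215:295,::-1].astype(np.float32);a=np.clip(a*2.2,0,255).astype(np.uint8)
cv2.imwrite("pics/w12.png",cv2.resize(a,None,fx=7,fy=7,interpolation=cv2.INTER_CUBIC))
```

```text
(no output)
```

View pics/w12.png

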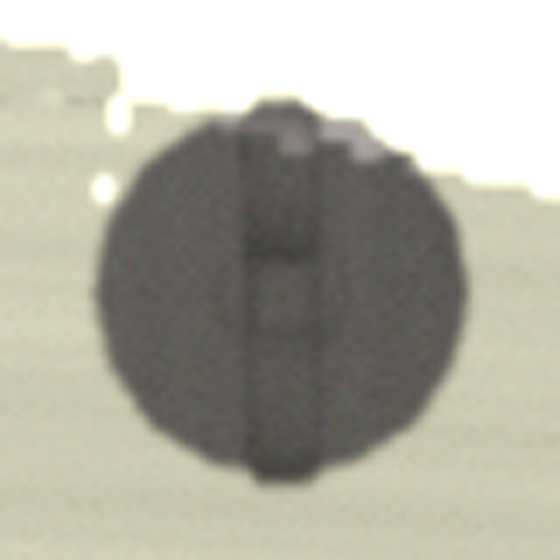

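The wing stands at about 1.5 rad: its ends are at (278,100) and (285,482), and the tool is at 1.51. The hatch lies flat with nothing touching it.

Run:
```python
from station import *
print(read_state()["contact_force"]);print(hand_in())
```

```text
[0.163134   0.12459278 0.02094511]
the job is handed in; nothing more can be done
None
```

The hatch is shut and, as far as I could measure, locked. I handed the job in at about 10.5 s; no verdict came back.

I pushed the hatch down onto its buffers with the closed fingers. Then I straddled the wing loosely, pressed the flange at about 20–30 N and turned the wing clockwise until it stopped following.

Last checks:
- **Hatch:** after letting go, its corners in the wrist picture match the fully shut position rather than the position up on the buffers.
- **Wing:** it stands at about 1.5 rad.
- **Head:** the fingertips went down about 2.6 mm near the end of the turn with the hatch already fully down. I take this as the head dropping into its notch. I had no direct reading of it.
- **Other things:** in the last pictures the old valve is still standing, and the steel tube, pen and both drivers look undisturbed. I didn't measure whether any of them had moved.
- **Robot:** it touched nothing at the end, with contact force near 0 N.

The first full press peaked at about 44 N, which is above the 40 N limit for the arm and the gripper's body. Only the fingertips were pressing, so I don't think that limit applied, and I eased off in the next move. My estimate of the wing's position differed from what I saw in the camera by 2–3 mm, which the loose grip took up.

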